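# Lay out the beading kit for its photograph

## Robot

A 7-joint arm with a two-finger parallel gripper is mounted at the origin on a cart in front of the work surface, level with it; the furniture and walls round the work are solid. World frame = base frame: x ahead of the robot, y to its left, z up, the work surface at z = 0. Lengths are in m, angles in rad, forces in N, time in s.
With the tool pointing down it reaches from about 0.4 to 0.75 m from the base axis. Payload 19.5 kg.
Tool frame: the origin (TCP) lies between the finger pads; the fingertips stand 19 mm ahead of it and the grasp point (between the pads) is the TCP; z points along the fingers, y is the direction in which the jaws open and shut (so a half turn about z gives the same grasp; the last joint's range is limited). The gripper opens to 85 mm and grips with 20 to 120 N. Pads are 22 mm wide; open, the fingers measure 114 mm over their backs; the gripper's body (76 mm by 85 mm) begins 54 mm behind the grasp point. The pads swing forward as they close: fully open they stand 13 mm farther back than shut.
Start: joints at [-1.144, 0.707, -0.028, 1.485, 0.022, 0.951, -0.075], TCP at [0.26, 0.513, 0.25] pointing down, gripper open.
Joint ranges: [-2.71, 2.71], [-0.32, 2.16], [-1.57, 1.52], [0, 2.45], [-1.46, 4.6], [0, 2.02], [-2.83, 2.83]. Speed limits (rad/s): [1.89, 1.89, 2.57, 2.57, 3.01, 3.01, 3.01].

## Interface

Orientations are given as [roll, pitch, yaw] about the fixed x, y, z axes, in that order (R = Rz(yaw) Ry(pitch) Rx(roll)).
In Python, from plant import env, read_camera, spotter gives the robot as it stands.
- The arm moves only by the shell command python3 -m inch 'ROWS' [FORCE]. ROWS is JSON, a list of rows, each a list of 5 numbers: the shift along the world's x, y, z scaled (see below), then the turn about the world's z scaled (see below), then the opening, from 0 (shut) to 1 (fully open). In form: [[x, y, z, turn, grip], ...]. A call has 1 to 20 rows; each row is the pose to reach, as a shift and turn from the pose commanded when the call began, turning the shorter way round; what a row does not reach only later rows make up. The controller multiplies each number of a shift by 0.25 m and each number of a turn by 180 degrees. A row lasts 1/8 s, in which the tool goes at most 62.5 mm and 10.7 degrees, less where a joint would pass 70% of its speed; a pose out of reach is approached as far as the arm can. A call with a number of a shift or a turn outside -1 to 1 is refused whole. A call with a gripper value outside its range is refused whole. The fingers move at their own pace and stop on an object; FORCE is the grip in N (left out, the last holds). Time passes only in rows, so rows that repeat a pose let the fingers close. It gives the time, the measured TCP pose, the force and the opening at its end, in the units of the state.
- env.sense(): the state, without advancing time (a new reading comes with each control period).
- read_camera(name): name is "side" or "top"; returns a dict with "img" (400x640x3 uint8, blue, green, red), "depth" (400x640 float32, m along the optical axis (not along the pixel's ray), 0 where there is no reading), "intrinsics" (3x3 intrinsics, pixels), "R" (3x3) and "t" (3): a world point X has camera coordinates R X + t. Camera axes: x right, y down, z forward; pixel columns grow to the right and rows downward; lengths in m; the calibration is good to about 2 mm. A picture is of the moment at which its call begins.
- env.hand_in(): hands the job in, once; it reports no verdict.
Trained networks look in a picture, given as the dict that the camera call returned (one of the last four; its "shot" number tells which), for a name from the list of things; names that differ only in an ending like _2 or _b are one class to them, and where a whole thing is asked for, a point or a joint stands for the part that bears it (a point fixed in the world has none). Each returns a list of dicts, best first, with "conf" (0 to 1); they miss things now and then, are a little off and sometimes report something else, mostly with a low value. They report only what shows in the picture. A call takes as long as a camera call. They do not tell look-alikes from the thing itself.
- spotter.recognise(query, picture): "centre" ([column, row] as shares, 0 to 1, of the picture: columns of its width, rows of its height, amid what is visible of it).
- spotter.silhouettes(query, picture): "mask" (400x640 bool, what is visible of it) and "centre" ([column, row] as shares, 0 to 1, of the picture: columns of its width, rows of its height, amid what is visible of it).
- spotter.landmark_of(query, picture): "centre" ([column, row] as shares, 0 to 1, of the picture: columns of its width, rows of its height: a listed point, or the origin of a listed thing).
The state is a dict: "time_s": time; "joint_pos": joint angles; "qvel": joint speeds; "joint_torque": joint torques, N m; "eef_pos": TCP position; "orientation": TCP orientation; "contact_force": force on the tool from outside, world axes, zero at the start; "wrist_torque": the same for the moment, N m; "grip_width": finger opening in m.
Only numpy, scipy, OpenCV 4.12 (cv2) and the standard library are available. Lean on these libraries where they do the work, as an engineer would, in place of code of your own. Each camera call takes 0.05 s, during which the arm holds its last target. There are 200 camera calls.

## Task

Lay out the beading kit for its photo as a straight row between the square tub and the nearby roll of tape, which stay where they are: the steel bench block flat on the desk halfway between them, the bead pot upright in the middle of the block's top, and the thread spool upright in the row halfway between the block and the tub. Lay the glue tube centred in front of the block, on the robot's side, parallel to the row and about 2 cm clear of the block. Leave the bead scoop and the bead reamer where they lie.

Things in the scene. Friction and masses are not known exactly. Their poses are not given: they have to be found in the camera images.
- tub: open square tub, off-white plastic, 72x72 mm at the rim and 55 mm high; it does not move. One end of the row, left or right. Origin: centre of its underside, on the desk. Its sides are square to the row: its y axis runs along the row (pointing to the robot's left), its x axis across it, away from the robot. Tub and tape centres are always 340 mm apart
- tape: roll of tan tape lying flat, 96 mm across, 25 mm high; it does not move. The other end of the row (a second, similar roll, and other tools and tubes like those below, lie out of reach at the far right of the desk and play no part). Origin: centre of its underside; its axes are turned like the tub's
- block: square steel bench block on a black rubber base, 60x60 mm, 15 mm high, 0.34 kg or so, loose. Origin: centre of its underside; x and y axes square to its sides, z up
- pot: round clear screw pot of beads with a pale lid, loose, upright; 33 mm high, body 32 mm across, lid 36 mm across from 26 to 33 mm height; the lid is fast. Origin: centre of its underside, z up
- spool: thread spool standing upright, loose, 26 mm across the flanges, 35 mm high. Origin: centre of its underside, z up
- glue: pale glue tube with a cap, lying flat, loose, 98 mm long; the part to grip is the body, 20 mm wide and 15 mm high, from 29 mm on the cap side of the origin to 47 mm on the other side. Origin: middle of its length and width, on the desk; its y axis runs along the tube (cap at -y), z up
- scoop: bystander: triangular metal bead scoop, 48x64 mm, 10 mm high, loose; leave it. Origin: centre of its underside
- reamer: bystander: bead reamer, a thin tool with a handle, 106 mm long along its y axis, 12 mm thick, loose; leave it. Origin: middle of its length, underside
Mind the look-alikes: they are no part of the job. Leave any blue or brown look-alike of the spool alone.

How it is judged:
By the outcome, as a careful person would: the job done as asked, in the order asked, and still so for the second after the job is handed in, with the robot touching nothing.
It also fails if it takes over 88 s, if anything falls off the work surface, if the arm or the gripper's body presses on something with over 40 N, if the wrist force passes 120 N, or if a joint passes its speed limit or range.

## Working session

There is one attempt and no reset: what is moved stays moved. The work goes in short steps, Python scripts to look and compute and a shell command to move; the robot and the scene stay as the last step left them, time stands still between calls to the robot, and variables do not carry over. Pictures are saved under pics/ and viewed, about 12 in all and at most 16, crops included, and the job is handed in when it is done.

```bash
ls; mkdir -p pics; cat > h.py <<'E'
import numpy as np, cv2
from plant import env, read_camera, spotter
def cloud(p):
    K=p["intrinsics"];d=p["depth"];v,u=np.mgrid[0:400,0:640]
    c=np.stack([(u-K[0,2])/K[0,0]*d,(v-K[1,2])/K[1,1]*d,d],-1)
    X=(c-p["t"])@p["R"]; X[d<=0]=np.nan
    return X
def pix(p,X):
    c=p["R"]@np.array(X)+p["t"]; q=p["intrinsics"]@c; return q[:2]/q[2]
def ray(p,uv,z):
    K=p["intrinsics"];d=p["R"].T@np.linalg.inv(K)@np.array([uv[0],uv[1],1.]);o=-p["R"].T@p["t"]
    return o+d*(z-o[2])/d[2]
E
python3 - <<'E'
from h import *
for n in("top","side"):
    p=read_camera(n); cv2.imwrite(f"pics/{n}0.png",p["img"])
    X=cloud(p); print(n,"cam",-p["R"].T@p["t"])
    for q in"tub tape block pot spool glue scoop reamer".split():
        for r in spotter.silhouettes(q,p)[:5]:
            m=r["mask"];P=X[m];P=P[~np.isnan(P[:,0])]
            c=np.array(r["centre"])*[640,400]
            if len(P): print(q,round(r["conf"],2),c.round(),m.sum(),"med",np.median(P,0).round(3),"lo",np.percentile(P,3,axis=0).round(3),"hi",np.percentile(P,97,axis=0).round(3))
print({k:np.round(v,3) for k,v in env.sense().items()})
E
```

```text
pics
top cam [0.53085567 0.10754492 0.88423685]
tub 0.92 [251. 265.] 1528 med [0.519 0.243 0.009] lo [ 0.482  0.203 -0.001] hi [0.556 0.275 0.055]
tub 0.41 [287. 168.] 563 med [0.702 0.178 0.01 ] lo [ 0.668  0.151 -0.001] hi [0.745 0.204 0.019]
tape 0.86 [397. 130.] 860 med [ 0.747 -0.017  0.024] lo [ 0.702 -0.058  0.007] hi [0.79  0.031 0.027]
block 0.75 [248. 208.] 958 med [0.631 0.25  0.014] lo [0.6   0.219 0.004] hi [0.662 0.28  0.017]
pot 0.75 [315. 276.] 301 med [0.492 0.13  0.033] lo [0.476 0.115 0.03 ] hi [0.507 0.145 0.036]
pot 0.39 [326. 119.] 395 med [0.798 0.099 0.002] lo [ 0.769  0.076 -0.002] hi [0.819 0.112 0.01 ]
spool 0.71 [356. 234.] 149 med [0.564 0.051 0.034] lo [0.553 0.04  0.002] hi [0.575 0.062 0.037]
spool 0.56 [393. 233.] 173 med [ 0.572 -0.02   0.034] lo [ 0.562 -0.032  0.003] hi [ 0.583 -0.01   0.037]
spool 0.5 [354. 281.] 162 med [0.486 0.055 0.035] lo [0.476 0.043 0.003] hi [0.497 0.067 0.037]
spool 0.48 [394. 264.] 161 med [ 0.513 -0.022  0.035] lo [ 0.502 -0.033  0.006] hi [ 0.524 -0.012  0.037]
scoop 0.62 [327. 118.] 362 med [0.799 0.099 0.002] lo [ 0.
[... 1192 characters left out ...]
 219.] 365 med [0.791 0.104 0.004] lo [ 0.761  0.074 -0.   ] hi [0.817 0.118 0.01 ]
reamer 0.48 [335. 153.] 96 med [0.661 0.33  0.01 ] lo [0.645 0.315 0.004] hi [0.68  0.343 0.013]
{'time_s': np.float64(0.9), 'joint_pos': array([-1.144,  0.706, -0.028,  1.485,  0.022,  0.951, -0.076]), 'qvel': array([ 0.001,  0.   , -0.   ,  0.001,  0.001, -0.001, -0.   ]), 'joint_torque': array([ 4.0000e-03, -8.8296e+01,  1.2360e+00, -2.3638e+01,  1.7000e-02,
        2.0000e-03,  0.0000e+00]), 'eef_pos': array([0.26 , 0.513, 0.25 ]), 'orientation': array([-3.141, -0.   ,  2.673]), 'contact_force': array([-0.156,  0.356, -0.116]), 'wrist_torque': array([0.046, 0.01 , 0.006]), 'grip_width': np.float64(0.085)}
```

```bash
python3 - <<'E'
import cv2
a=cv2.imread("pics/top0.png")[80:320,170:490]; cv2.imwrite("pics/top0c.png",cv2.resize(a,None,fx=2.5,fy=2.5,interpolation=cv2.INTER_CUBIC))
a=cv2.imread("pics/side0.png")[120:320,220:500]; cv2.imwrite("pics/side0c.png",cv2.resize(a,None,fx=2.8,fy=2.8,interpolation=cv2.INTER_CUBIC))
E
```

```text
(no output)
```

View pics/top0.png

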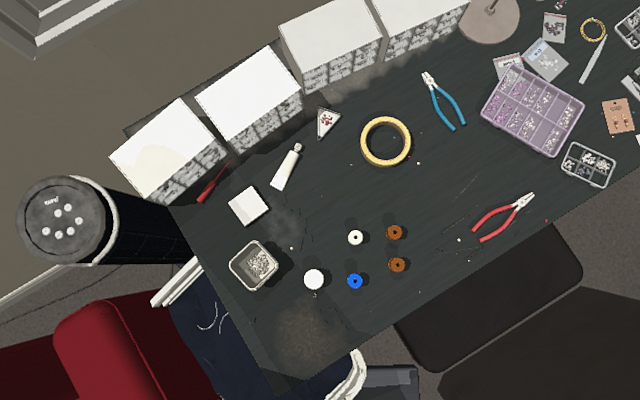

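View pics/top0c.png

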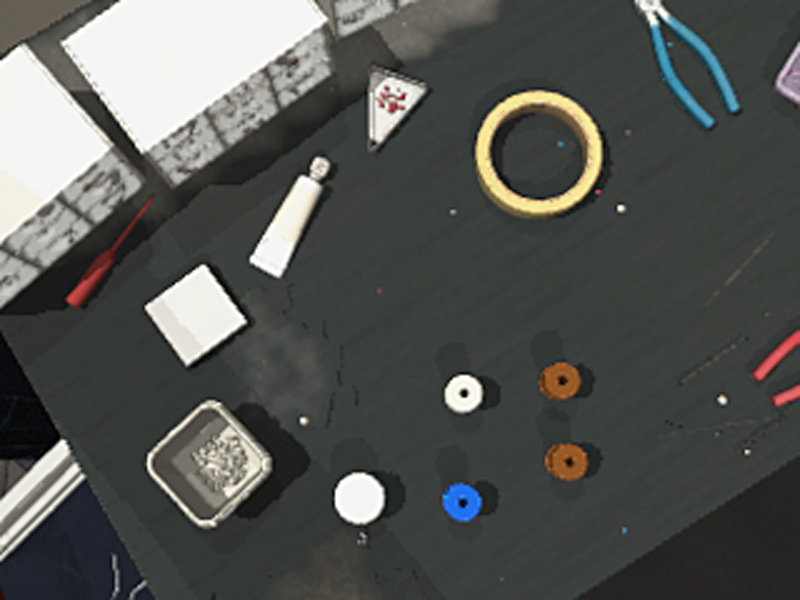

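View pics/side0c.png

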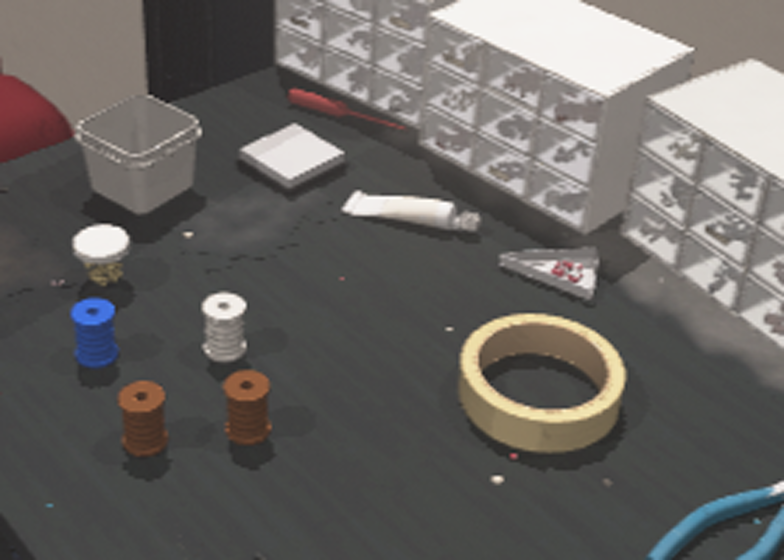

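The look-alikes are four spools in the top image: white (356,234), blue (354,281), brown (393,233) and brown (394,264). White fits because blue and brown are excluded, and the enlarged crops confirm it. Tub (251,265) and the near tape roll (385,142) are the row ends. Next I'll measure precise poses.

```bash
cat > m.py <<'E'
from h import *
def pts(p,q,zlo,zhi,near=None):
    X=cloud(p)
    for r in spotter.silhouettes(q,p):
        m=r["mask"];P=X[m];P=P[~np.isnan(P[:,0])]
        if near is not None and np.hypot(*(np.median(P,0)[:2]-near))>.04: continue
        return P[(P[:,2]>zlo)&(P[:,2]<zhi)]
    return np.zeros((0,3))
def rect(P):
    (c,s,a)=cv2.minAreaRect((P[:,:2]*1000).astype(np.float32)); return np.round(c,1),np.round(s,1),round(a,1),len(P)
def circ(P):
    (c,r)=cv2.minEnclosingCircle((P[:,:2]*1000).astype(np.float32)); return np.round(c,1),round(r,1),len(P)
E
python3 - <<'E'
from m import *
for n in("top","side"):
    p=read_camera(n); print(n)
    for q,f,a in(("tub",rect,(.045,.062,(.52,.24))),("tape",circ,(.02,.03,(.746,-.016))),("block",rect,(.011,.02,(.631,.25))),("pot",circ,(.029,.037,(.492,.13))),("spool",circ,(.031,.039,(.564,.051))),("glue",rect,(.004,.022,(.705,.175)))):
        P=pts(p,q,*a)
        if len(P)<8 and q=="glue": P=pts(p,"tub",*a)
        if len(P)>7: print(q,*f(P))
    X=cloud(p)[...,:].reshape(-1,3); X=X[~np.isnan(X[:,0])]
    for nm,c in(("near block",(.70,.33)),):
        w=X[(np.abs(X[:,0]-c[0])<.06)&(np.abs(X[:,1]-c[1])<.06)&(X[:,2]>.03)]
        if len(w): print("obst lo",w.min(0).round(3),"maxz",w[:,2].max().round(3), "closest to block",w[np.argmin(np.hypot(w[:,0]-.631,w[:,1]-.25))].round(3))
E
```

```text
top
tub [519.6 237.8] [70.8 71.5] 42.9 361
tape [747.7 -14.7] 48.2 693
block [632.  251.6] [56.7 56.2] 34.9 851
pot [491.4 129.8] 18.0 306
spool [565.1  50.9] 12.7 140
glue [709.5 175.6] [24.5 95.1] 62.1 412
obst lo [0.651 0.27  0.03 ] maxz 0.117 closest to block [0.733 0.27  0.057]
side
tub [519.4 235.8] [72.6 73.6] 43.5 447
tape [747.7 -15. ] 49.4 854
block [632.  249.7] [57.4 58.5] 34.6 432
pot [490.6 128.7] 19.2 202
spool [563.7  49.6] 13.7 118
glue [707.2 171.8] [22.5 95.7] 56.7 312
obst lo [0.652 0.27  0.03 ] maxz 0.114 closest to block [0.714 0.313 0.086]
```

```bash
python3 -m inch '[[1,-0.7,0,-0.157,0.88],[1,-0.7,0,-0.157,0.88],[1,-0.7,0,-0.157,0.88],[1,-0.7,0,-0.157,0.88],[1,-0.7,0,-0.157,0.88],[1,-0.7,0,-0.157,0.88],[1,-0.7,0,-0.157,0.88],[1,-0.7,0,-0.157,0.88]]' 40
```

```text
time_s: 2.6
eef_pos: [0.509, 0.3389, 0.2504]
orientation: [-3.142, -0.0, 2.181]
contact_force: [-0.1, 0.4, -1.0]
grip_width: 0.0749
```

```bash
python3 -m inch '[[0.492,-0.353,0,0,0.88],[0.492,-0.353,0,0,0.88],[0.492,-0.353,0,0,0.88],[0.492,-0.353,0,0,0.88],[0.492,-0.353,-0.24,0,0.88],[0.492,-0.353,-0.5,0,0.88],[0.492,-0.353,-0.7,0,0.88],[0.492,-0.353,-0.84,0,0.88],[0.492,-0.353,-0.91,0,0.88],[0.492,-0.353,-0.91,0,0.88]]' 40
python3 - <<'E'
from h import *
p=read_camera("side"); cv2.imwrite("pics/s1.png",cv2.resize(p["img"][90:230,220:420],None,fx=4,fy=4,interpolation=cv2.INTER_CUBIC))
E
```

```text
time_s: 3.85
eef_pos: [0.6322, 0.2504, 0.0227]
orientation: [-3.141, -0.0, 2.181]
contact_force: [0.6, 0.7, 0.3]
grip_width: 0.0752
```

View pics/s1.png

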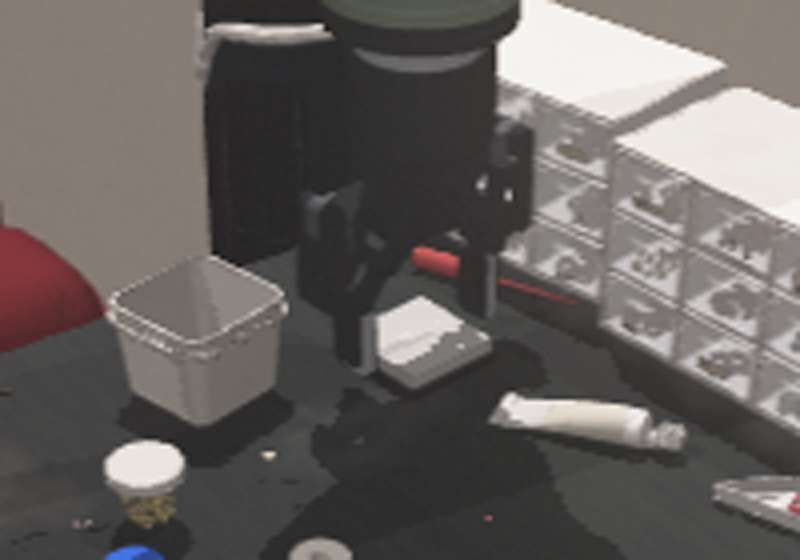

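The fingers straddle the block, with tips at about half its height (crop 360,350 and 490,300). I'll go a little lower, then close.

```bash
python3 -m inch '[[0,0,-0.02,0,0.88],[0,0,-0.02,0,0.88],[0,0,-0.02,0,0.6],[0,0,-0.02,0,0.6],[0,0,-0.02,0,0.6],[0,0,-0.02,0,0.6],[0,0,-0.02,0,0.6]]' 60
```

```text
time_s: 4.78
eef_pos: [0.6331, 0.2498, 0.0187]
orientation: [3.141, 0.0, 2.179]
contact_force: [-2.1, -0.7, 8.9]
grip_width: 0.0581
```

```bash
python3 -m inch '[[0,0,0.08,0,0.6],[0,0,0.2,0,0.6],[0.0064,-0.2,0.2,0.04,0.6],[0.0064,-0.4,0.2,0.04,0.6],[0.0064,-0.557,0.2,0.04,0.6],[0.0064,-0.557,0.2,0.04,0.6],[0.0064,-0.557,0.1,0.04,0.6],[0.0064,-0.557,0.04,0.04,0.6],[0.0064,-0.557,0.04,0.04,0.6]]' 60
python3 - <<'E'
from m import *
t=read_camera("top"); p=read_camera("side")
for c in(t,p):
    P=cloud(c).reshape(-1,3)
    P=P[(np.hypot(P[:,0]-.634,P[:,1]-.111)<.05)&(P[:,2]>.004)&(P[:,2]<.032)]
    print(P[:,2].max() if len(P) else 0,rect(P) if len(P) else 0)
cv2.imwrite("pics/s2.png",cv2.resize(p["img"][90:290,220:460],None,fx=3,fy=3,interpolation=cv2.INTER_CUBIC))
E
```

```text
time_s: 5.9
eef_pos: [0.6339, 0.1109, 0.0272]
orientation: [-3.14, -0.001, 2.306]
contact_force: [-0.2, -0.2, -3.6]
grip_width: 0.0587
0 0
0.031837311948685255 (array([634.3, 110.9]), array([88.5, 60.4]), 39.2, 716)
```

View pics/s2.png

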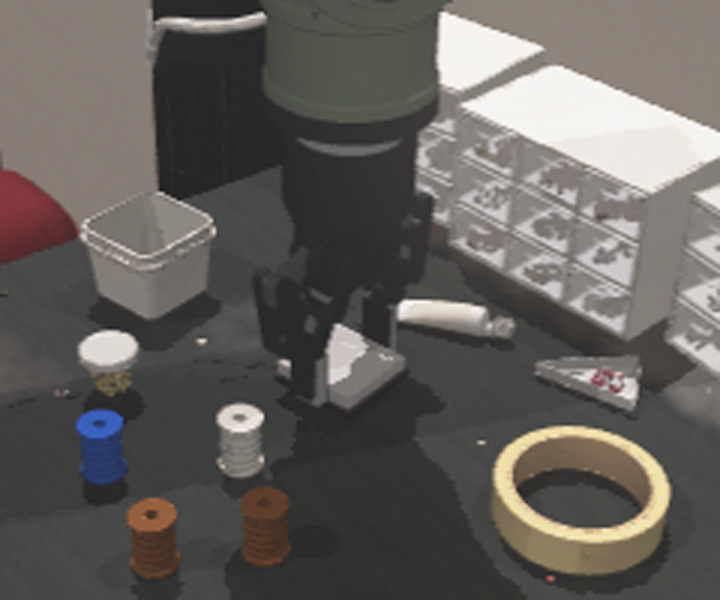

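The block is held level over the mark (crop 340,375). I'll set it down, release it and move above the pot.

```bash
python3 -m inch '[[0,0,-0.02,0,0.6],[0,0,-0.034,0,0.6],[0,0,-0.034,0,0.6],[0,0,-0.034,0,0.8],[0,0,-0.034,0,0.8],[0,0,-0.034,0,0.8],[0,0,0.1,0,0.8],[0,0,0.3,0,0.8],[-0.25,0.03,0.4,0,0.75],[-0.45,0.06,0.4,0,0.75],[-0.571,0.074,0.4,0,0.75],[-0.571,0.074,0.4,0,0.75]]' 40
python3 - <<'E'
from m import *
for n in("top","side"):
    p=read_camera(n)
    P=pts(p,"block",.011,.02,(.634,.111)); print(n,rect(P) if len(P) else 0)
    P=pts(p,"pot",.029,.037,(.491,.129)); print(n,circ(P) if len(P)>5 else 0)
E
```

```text
time_s: 7.5
eef_pos: [0.4904, 0.1295, 0.1284]
orientation: [-3.141, -0.0, 2.307]
contact_force: [1.0, -1.4, 0.8]
grip_width: 0.0643
top (array([632.6, 112.2]), array([56. , 55.6]), 41.4, 845)
top 0
side (array([631.9, 110.4]), array([56.9, 58.2]), 42.3, 618)
side (array([491.2, 128.6]), 19.4, 203)
```

```bash
python3 -m inch '[[0.002,-0.002,-0.2,0,0.75],[0.002,-0.002,-0.36,0,0.75],[0.002,-0.002,-0.397,0,0.75],[0.002,-0.002,-0.397,0,0.3],[0.002,-0.002,-0.397,0,0.3],[0.002,-0.002,-0.397,0,0.3],[0.002,-0.002,-0.397,0,0.3],[0.002,-0.002,-0.397,0,0.3],[0.002,-0.002,-0.397,0,0.3],[0.002,-0.002,-0.3,0,0.3],[0.002,-0.002,-0.15,0,0.3],[0.15,-0.02,-0.1,0,0.3],[0.35,-0.045,-0.1,0,0.3],[0.5,-0.065,-0.1,0,0.3],[0.57,-0.073,-0.1,0,0.3],[0.57,-0.073,-0.1,0,0.3],[0.57,-0.073,-0.25,0,0.3],[0.57,-0.073,-0.31,0,0.3],[0.57,-0.073,-0.31,0,0.3]]' 30
python3 - <<'E'
from m import *
p=read_camera("side")
P=pts(p,"pot",.0,.08,(.634,.111)); print(P.min(0),P.max(0)) if len(P) else 0
cv2.imwrite("pics/s3.png",cv2.resize(p["img"][140:260,260:400],None,fx=5,fy=5,interpolation=cv2.INTER_CUBIC))
E
```

```text
time_s: 10.18
eef_pos: [0.6336, 0.1108, 0.0502]
orientation: [-3.14, -0.001, 2.305]
contact_force: [0.5, 0.4, -0.3]
grip_width: 0.0346
[0.62951421 0.09231678 0.02324168] [0.64809493 0.12329915 0.05502128]
```

View pics/s3.png

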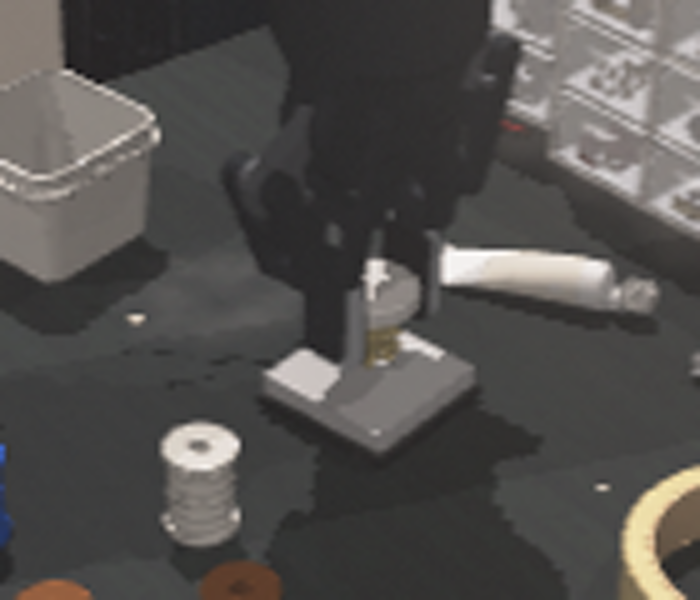

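The pot is held upright over the block. Release it and go above the white spool.

```bash
python3 -m inch '[[-0.003,0.001,-0.016,0,0.3],[-0.003,0.001,-0.024,0,0.3],[-0.003,0.001,-0.024,0,0.3],[-0.003,0.001,-0.024,0,0.7],[-0.003,0.001,-0.024,0,0.7],[-0.003,0.001,-0.024,0,0.7],[-0.003,0.001,-0.024,0,0.7],[-0.003,0.001,0.1,0,0.7],[0,0,0.32,0,0.7],[-0.1,-0.1,0.36,0,0.65],[-0.277,-0.242,0.36,0,0.65],[-0.277,-0.242,0.36,0,0.65],[-0.277,-0.242,0.3,0,0.65]]' 30
python3 - <<'E'
from m import *
for n in("top","side"):
    p=read_camera(n)
    P=pts(p,"pot",.043,.053,(.634,.111)); print(n,circ(P) if len(P)>5 else 0, P[:,2].mean())
    P=pts(p,"block",.011,.02,(.634,.111)); print(n,rect(P) if len(P) else 0)
    P=pts(p,"spool",.031,.039,(.5645,.0502)); print(n,circ(P) if len(P)>5 else 0)
E
```

```text
time_s: 11.9
eef_pos: [0.5658, 0.0505, 0.1256]
orientation: [3.139, 0.001, 2.305]
contact_force: [0.9, 1.1, -0.2]
grip_width: 0.0554
top (array([631.7, 117.6]), 16.9, 129) 0.048011092896757854
top 0
top 0
side (array([631.1, 110.6]), 19.1, 220) 0.04772288158796039
side (array([632.9, 109.2]), array([55.7, 53.8]), 43.2, 439)
side (array([563.5,  48.3]), 12.9, 114)
```

```bash
python3 -m inch '[[0,0,-0.2,0,0.65],[0,0,-0.36,0,0.65],[0,0,-0.406,0,0.65],[0,0,-0.406,0,0.15],[0,0,-0.406,0,0.15],[0,0,-0.406,0,0.15],[0,0,-0.406,0,0.15],[0,0,-0.406,0,0.15],[0,0,-0.406,0,0.15],[0,0,-0.3,0,0.15],[0,0,-0.1,0,0.15],[0.015,0.16,0,0,0.15],[0.03,0.32,0,0,0.15],[0.05,0.492,0,0,0.15],[0.05,0.492,0,0,0.15],[0.05,0.492,-0.15,0,0.15],[0.05,0.492,-0.35,0,0.15],[0.05,0.492,-0.38,0,0.15],[0.05,0.492,-0.38,0,0.15]]' 30
python3 - <<'E'
from m import *
p=read_camera("side")
cv2.imwrite("pics/s4.png",cv2.resize(p["img"][130:270,240:400],None,fx=4,fy=4,interpolation=cv2.INTER_CUBIC))
E
```

```text
time_s: 14.68
eef_pos: [0.5779, 0.1729, 0.0315]
orientation: [3.141, 0.001, 2.305]
contact_force: [0.2, -0.0, -0.2]
grip_width: 0.0247
```

View pics/s4.png

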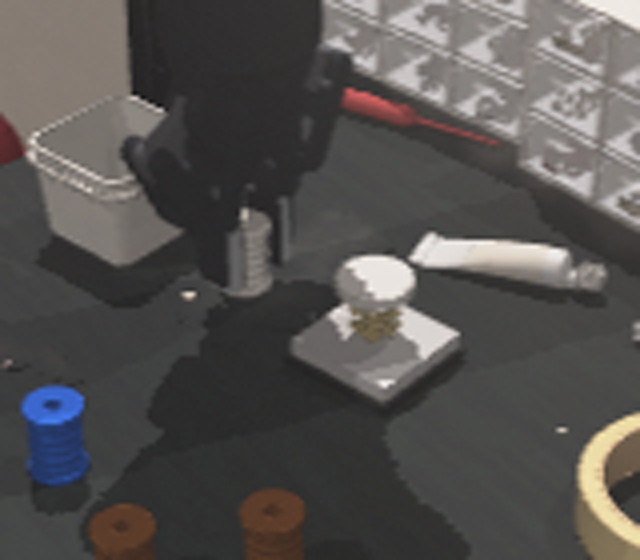

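```bash
python3 -m inch '[[0,0,-0.015,0,0.15],[0,0,-0.026,0,0.15],[0,0,-0.026,0,0.15],[0,0,-0.026,0,0.55],[0,0,-0.026,0,0.55],[0,0,-0.026,0,0.55],[0,0,-0.026,0,0.55],[0,0,0.1,0,0.55],[0,0,0.3,0,0.55],[-0.2,-0.2,0.5,0,0.55],[-0.4,-0.4,0.6,0,0.55],[-0.4,-0.4,0.6,0,0.55]]' 30
python3 - <<'E'
from m import *
for n in("top","side"):
    p=read_camera(n)
    for q,f,a in(("pot",circ,(.043,.053,(.632,.111))),("spool",circ,(.031,.039,(.577,.173))),("block",rect,(.011,.02,(.633,.111))),("glue",rect,(.004,.022,(.707,.174)))):
        P=pts(p,q,*a)
        if len(P)<8 and q=="glue": P=pts(p,"tub",*a)
        if len(P)>7: print(n,q,*f(P))
        if q=="glue" and len(P)>7:
            xy=P[:,:2]; c=xy.mean(0); V=np.linalg.svd(xy-c)[2][0]; print("pca",c,np.degrees(np.arctan2(V[1],V[0]))%180)
            s=(xy-c)@V
            for lo in np.arange(-.05,.05,.02):
                k=(s>lo)&(s<lo+.02); 
                if k.sum()>3: print(" sect",xy[k].mean(0).round(4),P[k][:,2].max().round(3),np.ptp((xy[k]-c)@[-V[1],V[0]]).round(4))
cv2.imwrite("pics/t5.png",cv2.resize(read_camera("top")["img"][100:300,220:440],None,fx=3,fy=3,interpolation=cv2.INTER_CUBIC))
E
```

```text
time_s: 16.23
eef_pos: [0.476, 0.0715, 0.1816]
orientation: [3.141, 0.001, 2.304]
contact_force: [0.1, 0.2, -0.0]
grip_width: 0.0472
top pot [632.1 112.3] 18.3 301
top spool [577.6 173.7] 12.9 141
top block [632.6 112.4] [56.7 54.3] 43.0 520
top glue [708.5 176.3] [24.6 94.3] 62.2 404
pca [0.70913047 0.17430733] 149.4198495242981
 sect [0.7418 0.1553] 0.016 0.0097
 sect [0.7255 0.1642] 0.022 0.0202
 sect [0.7092 0.1746] 0.019 0.0225
 sect [0.6923 0.1844] 0.015 0.0241
 sect [0.6779 0.1918] 0.007 0.0237
side pot [630.8 111.7] 18.8 212
side spool [577.  173.2] 14.0 85
side block [632.  109.6] [56.  56.8] 42.2 458
side glue [714.3 169.3] [23.1 81.9] 62.4 313
pca [0.71369928 0.16621152] 150.3935874708833
 sect [0.6839 0.1857] 0.009 0.0213
 sect [0.697  0.1755] 0.016 0.0233
 sect [0.7136 0.1648] 0.019 0.0206
 sect [0.7296 0.1566] 0.019 0.0185
 sect [0.7454 0.151 ] 0.015 0.0112
```

View pics/t5.png

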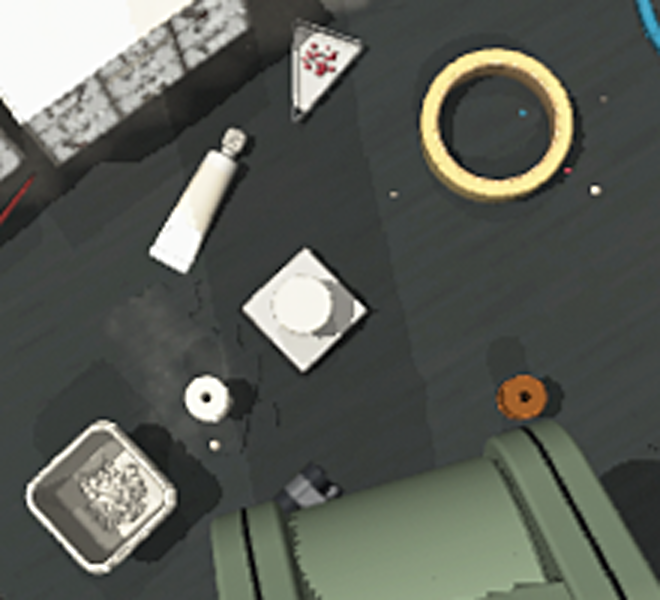

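Top crop shows the pot centred on the block (303,305), the spool between tub and block (207,398), and the glue still at (198,205). Now the glue.

```bash
python3 -m inch '[[0.25,0.1,0.05,0.1,0.55],[0.5,0.22,0.05,0.1,0.55],[0.75,0.33,0,0.1,0.55],[0.924,0.406,-0.1,0.1,0.5],[0.924,0.406,-0.2,0.1,0.5],[0.924,0.406,-0.3,0.1,0.5],[0.924,0.406,-0.45,0.1,0.5],[0.924,0.406,-0.45,0.1,0.5]]' 30
python3 -m inch '[[0,0,-0.1,0,0.5],[0,0,-0.18,0,0.5],[0,0,-0.19,0,0.5],[0,0,-0.19,0,0.5]]'
python3 - <<'E'
from m import *
p=read_camera("side")
cv2.imwrite("pics/s6.png",cv2.resize(p["img"][120:250,290:450],None,fx=4,fy=4,interpolation=cv2.INTER_CUBIC))
E
```

```text
time_s: 17.77
eef_pos: [0.7069, 0.1745, 0.065]
orientation: [-3.138, -0.003, 2.62]
contact_force: [0.4, 0.2, 0.4]
grip_width: 0.0427
time_s: 18.27
eef_pos: [0.7087, 0.1748, 0.0211]
orientation: [3.141, 0.001, 2.619]
contact_force: [0.2, -0.3, 0.3]
grip_width: 0.0429
```

View pics/s6.png

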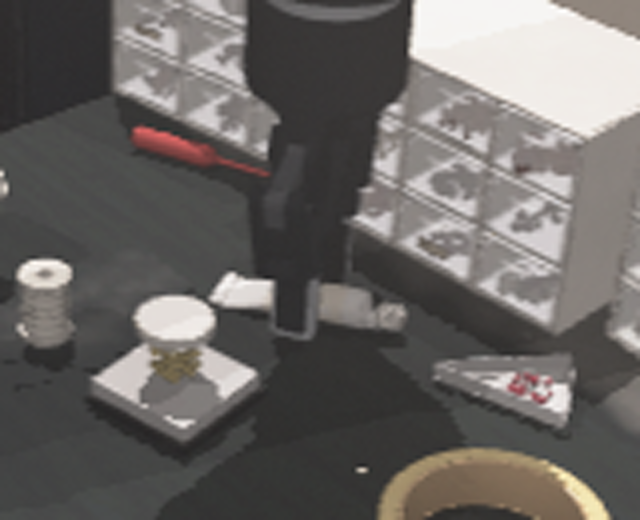

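The fingers straddle the tube body (crop 295,300). Grip, lift and carry it over to the front of the block.

```bash
python3 -m inch '[[0,0,0,0,0.12],[0,0,0,0,0.12],[0,0,0,0,0.12],[0,0,0,0,0.12],[0,0,0,0,0.12],[0,0,0.1,0,0.12],[0,0,0.3,0,0.12],[0,0,0.46,0,0.12],[-0.15,-0.13,0.46,-0.04,0.12],[-0.3,-0.26,0.46,-0.1,0.12],[-0.488,-0.419,0.46,-0.1,0.12],[-0.488,-0.419,0.46,-0.1,0.12],[-0.488,-0.419,0.25,-0.1,0.12],[-0.488,-0.419,0.1,-0.1,0.12],[-0.488,-0.419,0.04,-0.1,0.12],[-0.488,-0.419,0.04,-0.1,0.12]]' 30
python3 - <<'E'
from m import *
p=read_camera("side")
P=pts(p,"glue",.0,.05,(.587,.07))
if len(P):
    r=np.array([-.670,.742]);n=np.array([.742,.670]); d=P[:,:2]-[.6323,.1112]
    print("along",np.percentile(d@r,[1,99]),"across",np.percentile(d@n,[1,99]),"z",np.percentile(P[:,2],[1,99]))
cv2.imwrite("pics/s7.png",cv2.resize(p["img"][150:280,240:400],None,fx=5,fy=4.6,interpolation=cv2.INTER_CUBIC))
E
```

```text
time_s: 20.32
eef_pos: [0.5868, 0.0702, 0.0308]
orientation: [3.141, 0.0, 2.305]
contact_force: [0.9, -0.1, 0.2]
grip_width: 0.0201
along [-0.04928631  0.04676182] across [-0.07461267 -0.05228163] z [0.01060453 0.029424  ]
```

View pics/s7.png

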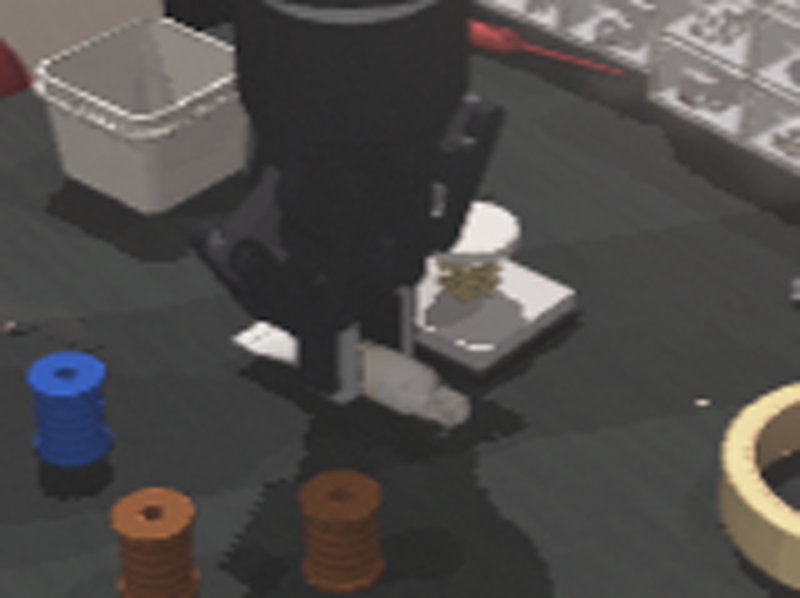

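The tube is held parallel to the row and centred to 1 mm (cap at crop 450,405). I'll lower it slowly, checking the force beside the pot.

```bash
python3 -m inch '[[0,0,-0.015,0,0.12],[0,0,-0.03,0,0.12],[0,0,-0.037,0,0.12],[0,0,-0.037,0,0.12]]'; python3 - <<'E'
from m import *
p=read_camera("side")
P=pts(p,"pot",.043,.053,(.632,.111)); print(circ(P) if len(P)>5 else 0)
P=pts(p,"block",.011,.02,(.632,.111)); print(rect(P) if len(P)>5 else 0)
E
```

```text
time_s: 20.92
eef_pos: [0.5864, 0.0699, 0.0211]
orientation: [-3.142, 0.0, 2.305]
contact_force: [-0.2, -0.3, 2.9]
grip_width: 0.0202
(array([629.8, 105.7]), 23.5, 123)
(array([636.4, 105.7]), array([56.5, 44.8]), 42.9, 358)
```

```bash
python3 -m inch '[[0,0,0,0,0.3],[0,0,0,0,0.3],[0,0,0,0,0.3],[0,0,0.04,0,0.3],[0,0,0.1,0,0.3],[0,0,0.3,0,0.3],[-0.1,-0.1,0.6,0,0.3],[-0.4,-0.3,0.7,0,0.3],[-0.6,-0.3,0.7,0,0.3],[-0.6,-0.3,0.7,0,0.3]]'
python3 - <<'E'
from m import *
r=np.array([-.670,.742]);n=np.array([.742,.670])
for nm in("top","side"):
    p=read_camera(nm)
    for q,f,a in(("tub",rect,(.045,.062,(.52,.24))),("tape",circ,(.02,.03,(.747,-.015))),("pot",circ,(.043,.053,(.632,.111))),("spool",circ,(.031,.039,(.577,.173))),("block",rect,(.011,.02,(.633,.111))),("scoop",rect,(-.1,.1,(.795,.1))),("reamer",rect,(-.1,.1,(.665,.33)))):
        P=pts(p,q,*a)
        if len(P)>7: print(nm,q,*f(P))
    X=cloud(p).reshape(-1,3); d=X[:,:2]-[.6325,.1112]; u=d@r; v=d@n
    k=(np.abs(u)<.06)&(v<-.04)&(v>-.09)&(X[:,2]>.004)&(X[:,2]<.025)
    if k.sum()>5:
        print("glue along",np.percentile(u[k],[1,99]),"across",np.percentile(v[k],[1,99]),rect(X[k]), "slope deg",np.degrees(np.polyfit(u[k],v[k],1)[0]),"z",X[k,2].max())
    cv2.imwrite(f"pics/f_{nm}.png",cv2.resize(p["img"][100:310,220:440],None,fx=2.8,fy=2.8,interpolation=cv2.INTER_CUBIC))
E
```

```text
time_s: 22.32
eef_pos: [0.4341, -0.006, 0.1979]
orientation: [3.141, 0.001, 2.304]
contact_force: [2.3, 0.2, -0.4]
grip_width: 0.0259
top tub [519.6 237.4] [71.5 71.6] 41.9 373
top tape [747.8 -13.6] 48.0 717
top pot [632.4 112.6] 17.5 279
top spool [577.  173.2] 12.4 129
top block [632.8 111.9] [56.  56.1] 41.8 548
top scoop [793.4 100.1] [48.  59.7] 67.0 453
top reamer [666.6 332.8] [15.8 54.5] 53.7 183
glue along [-0.04605662  0.03600687] across [-0.07311625 -0.05037618] (array([586.3,  68.3]), array([26.3, 93. ]), 36.0, 453) slope deg 0.8694688684911374 z 0.02153544778517363
side tub [519.6 234.5] [70.4 71.7] 42.0 435
side tape [747.4 -16.1] 49.6 802
side pot [631.4 110.6] 18.0 216
side spool [577.5 171.8] 13.5 89
side block [632.1 110.6] [58.  57.9] 42.4 488
side scoop [786.6 103.6] [49.  61.1] 64.0 381
side reamer [664.7 328.6] [10.4 52.6] 54.6 102
glue along [-0.04849643  0.03374836] across [-0.07449021 -0.05311792] (array([587.1,  65.5]), array([23.3, 90.7]), 40.3, 388) slope deg -0.21743660142355553 z 0.020160061597736985
```

View pics/f_top.png

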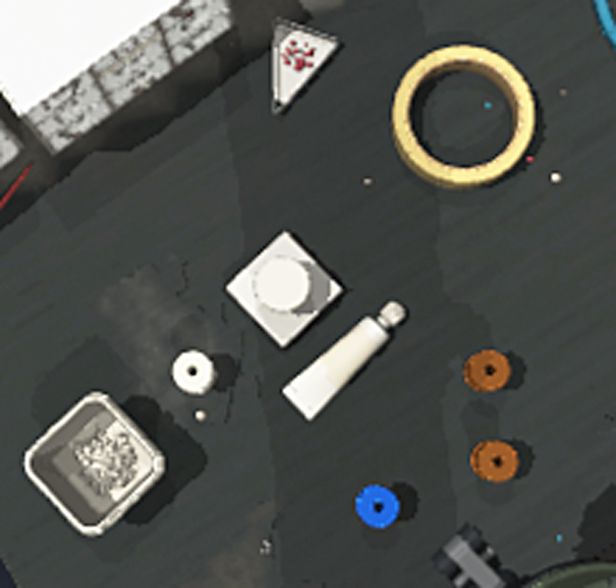

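View pics/f_side.png

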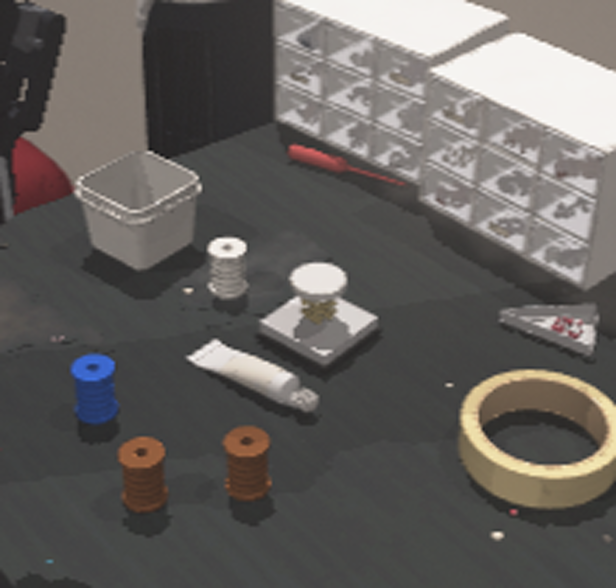

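The views show everything in place: pot on block, spool between block and tub, glue parallel in front, look-alikes and bystanders untouched, hand clear.

```bash
python3 -c "
from plant import env
print(env.hand_in(), env.sense()['time_s'])"
```

```text
the job is handed in; nothing more can be done
the job is handed in; nothing more can be done
```

The kit is laid out as asked and handed in, at about 22 s of the 88 s allowed. I placed block, pot, white spool and glue tube in that order.

In the last pictures from both cameras:

| Check | Result |
|---|---|
| Block | about 1 mm from the midpoint between tub and tape, square to the row to within 1° |
| Pot | upright, within about 1 mm of the block's centre |
| Spool | upright in the row, about 83 mm from the block's centre and 86 mm from the tub's |
| Glue tube | parallel to the row within 1°, about 2.2 cm clear of the block, lengthwise centre within about 1 mm before release |
| Scoop, reamer, blue and brown spools | not touched; they look unmoved in both final views |

- **Camera agreement:** the two cameras disagreed by 1–3 mm, which is about their calibration. The one larger difference, the scoop's centre by about 8 mm, was there before anything moved.
- **Glue check:** the final lengthwise measurement missed the tube's thin tail, because I cut off everything below 4 mm. The centring figure therefore comes from the view while it was still held, and the pictures after release agree with it.
- **Forces:** the highest reading at the end of any move was about 9 N, when the fingertips touched the desk while gripping the block. The gripper was well clear of everything at hand-in.

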